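Pack the checked block and show the arch to the inspection camera

ROBOT

A 6-joint arm with a two-finger parallel gripper is mounted at the origin on a cart in front of the work surface, level with it; the furniture and walls round the work are solid. World frame = base frame: x ahead of the robot, y to its left, z up, the work surface at z = 0. Lengths are in m, angles in degrees, forces in N, time in s.
With the tool pointing down it reaches from about 0.4 to 0.825 m from the base axis. Payload 7 kg.
Tool frame: the origin (TCP) lies on the centre line of the jaws, within the pads' length; the fingertips stand 19 mm ahead of it and the grasp point (between the pads) is the TCP (r.tip_extent is the distance from the TCP to the fingertips, in m); z points along the fingers, y is the line along which they close (so a half turn about z gives the same grasp; the last joint's range is limited). The gripper opens to 88 mm and grips with 3 to 60 N. Pads are 19 mm wide; open, the fingers measure 130 mm over their backs; the gripper's body (78 mm by 193 mm) begins 47 mm behind the grasp point.
Start: joints at [-55.457, 20.546, 0.682, 0, -70.136, -16.507], TCP at [0.209, -0.642, 0.246] pointing down, gripper open.
Joint ranges: [-176.03, 176.03], [-82.01, 121.73], [-58.28, 71.71], [-173.87, 95.51], [-174.79, -0.11], [-173.66, 173.66]. Speed limits (degrees/s): [136.94, 136.94, 172.46, 180, 180, 180].

INTERFACE

Orientations are given as [roll, pitch, yaw] about the fixed x, y, z axes, in that order (R = Rz(yaw) Ry(pitch) Rx(roll)).
In Python, from plant import r gives the robot as it stands. The module is installed in compiled form; this text tells all that it offers.
- The arm moves only by the tool jog_arm, never from a script. Its argument "deltas" is a list that holds one entry, the list of rows, each a list of 5 numbers: the opening, from -1 (shut) to 1 (fully open), then the shift along the world's x, y, z in cm, then the turn about the world's z in rad. In form: [[[claw, dx, dy, dz, turn], ...]]. A call has 1 to 8 rows; each row shifts and turns the commanded pose from where the row before left it; what a row does not reach is not made up. A row lasts 1/8 s, in which the tool goes at most 62.5 mm and 10.7 degrees, less where a joint would pass 70% of its speed; a pose out of reach is approached as far as the arm can. A call with a gripper value outside its range is refused whole. The fingers move at their own pace and stop on an object; "force" is the grip in N (left out, the last holds). Time passes only in rows, so rows that do not move let the fingers close. It gives the time, the measured TCP pose, the force, the opening and the grip force at its end, in the units of the state.
- r.get_state(): the state, without advancing time (a new reading comes with each control period).
- r.capture(name): name is "side" or "top"; returns the picture (420x560x3 uint8, blue, green, red); there is no depth.
- r.camera_info(name): a dict with "fx", "fy", "cx", "cy" (pixels), "k1" (the pictures are not rectified: a ray, as slopes to the right and down, at radius r is drawn at 1 + k1 r^2 times it, then the intrinsics apply), "view" (4x4, takes a point from world to camera coordinates). Camera axes: x right, y up, looking along -z (the intrinsics and any distortion apply to the point x, -y, -z); pixel columns grow to the right and rows downward; lengths in m; the calibration is good to about 2 mm. A picture is of the moment at which its call begins. camera_info takes no time and is no camera call.
- r.close_job(): hands the job in; it is judged then, once.
The state is a dict: "time_s": time; "joints": joint angles; "qd": joint speeds; "joint_torque": joint torques, N m; "tcp_pos": TCP position; "eef_rot": TCP orientation; "contact_force": force on the tool from outside, world axes, zero at the start; "moment": the same for the moment, N m; "gripper_width": finger opening in m; "gripper_force": force on a finger pad.
Only numpy, scipy, OpenCV 4.12 (cv2) and the standard library are available. Lean on these libraries where they do the work, as an engineer would, in place of code of your own. Each camera call takes 0.05 s, during which the arm holds its last target. There are 200 camera calls.

TASK

The small pink block standing in front of the inspection camera has been checked: put it away in the open plywood box and shut the lid. Then pick up the pink arch and finish while still holding it steady in the air before the camera, upright, its hollow front squarely facing the lens, its middle straight ahead of the lens, level with it and 15 cm from the glass. Do not touch the camera, and leave the other things on the bench where they are.

Things in the scene. Friction and masses are not known exactly. Their poses are not given: they have to be found in the camera images.
- block: small pink rubber block, 53 (x) by 63 (y) by 47 (z) mm, 0.17 kg, with rounded edges, loose, standing on the bench before the camera. Origin at the centre of its underside, z up. Grasp across its 53 mm (along its x).
- casting_box: plywood box with an open hinged lid, fixed to the bench, empty. Outside 124 (x) by 180 (y) mm, walls 6 mm, floor 6 mm thick, rim 58 mm above the bench: inside x -56 to 56 mm, y -84 to 84 mm. Origin at the centre of its underside; +x points to the hinge side (away from the robot), y along the length.
- box_lid (a joint): lid of the plywood box, rad: 0 shut, about 1.6 open (upright). Hinge line along y at box x 62 mm, z 58 mm. A board 124 mm from hinge to front edge, 180 mm long, 8 mm thick. Open, its front edge is 182 mm above the bench and its outer face looks away from the box, at box x about 72 mm. Turns easily; tipped below about 1.4 rad it falls shut by itself; shut, its top is 67 mm above the bench.
- arch: pink arch-shaped mould, 60 (x) by 110 (y) by 125 (z) mm, 0.5 kg, loose, standing upright. Two legs 25 mm wide at its y ends; on them a solid beam, z 100 to 125 mm, 60 x 110 mm. Between the legs it is open at the front and closed by a wall at the back (x 10 to 30 mm): the hollow front looks along its -x. Origin at the centre of its underside, z up. Grip from above across the beam's 60 mm (its x).
- arch_mid (a point): the middle of the arch: point on its vertical centre line, 62.5 mm above its underside (half its height), at arch x = y = 0.
- camera: inspection camera on a post with a foot, 245 mm high, fixed to the bench. Grey housing 46 mm wide and 46 mm high. Origin on the bench under the camera; it looks level along its own -x, z up.
- lens (a point): centre of the camera's lens glass, 200 mm above the bench, 50 mm from the camera's origin along -x.
- sight (a point): the place before the camera: 150 mm straight ahead of the lens glass (camera -x), 200 mm above the bench. The middle of the arch belongs here.
- figure: small cast wax figure, 20 mm across, 40 mm high, standing on the bench; bystander. Origin at the centre of its underside.
- wax_bit: small wax piece lying on the bench, 20 by 40 by 17 mm; bystander. Origin at the centre of its underside.
Mind the look-alikes: they are no part of the job. Leave any orange look-alike of the arch alone.

How it is judged:
By the outcome, as a careful person would: the job done as asked, in the order asked, and still so for the second after the job is handed in, while the arm keeps its last pose, push and grip.
It also fails if it takes over 64 s, if anything falls off the work surface, if the arm or the gripper's body presses on something with over 40 N, if the wrist force passes 120 N, or if a joint passes its speed limit or range.

## Working session

There is one attempt and no reset: what is moved stays moved. The work goes in short steps, Python scripts to look and compute and a tool call to move; the robot and the scene stay as the last step left them, time stands still between calls to the robot, and variables do not carry over. Pictures are saved under pics/ and viewed, at most 10 in all, crops included, and the job is handed in when it is done.

Besides the shell and the picture viewer there is one more tool, called after "Call:" by a JSON object that holds its "api" and its "payload", one argument or row to a line. jog_arm: Moves the arm, as the interface text tells. Its arguments: {"type":"object","properties":{"deltas":{"type":"array"},"force":{"type":"number"}},"required":["deltas"]}

```bash
mkdir -p pics; cat > h.py <<'E'
import numpy as np, cv2
from plant import r
def rays(name,px):
    c=r.camera_info(name); px=np.atleast_2d(np.array(px,float))
    d=np.c_[(px[:,0]-c["cx"])/c["fx"],(px[:,1]-c["cy"])/c["fy"]]; u=d.copy()
    for _ in range(30): u=d/(1+c["k1"]*(u**2).sum(1,keepdims=True))
    V=np.array(c["view"]); R=V[:3,:3]; o=-R.T@V[:3,3]
    return o,np.c_[u[:,0],-u[:,1],-np.ones(len(u))]@R
def plane(name,px,z):
    o,d=rays(name,px); return o+d*((z-o[2])/d[:,2])[:,None]
def proj(name,P):
    c=r.camera_info(name); V=np.array(c["view"]); P=np.atleast_2d(P)@V[:3,:3].T+V[:3,3]
    u=np.c_[P[:,0],-P[:,1]]/-P[:,2:3]; u=u*(1+c["k1"]*(u**2).sum(1,keepdims=True))
    return u*[c["fx"],c["fy"]]+[c["cx"],c["cy"]]
E
python3 - <<'E'
from h import *
for n in("side","top"):
    cv2.imwrite(f"pics/{n}0.png",r.capture(n)); print(n,rays(n,[280,210]))
print(r.get_state())
E
```

```text
side (array([-0.65475574,  0.28455575,  0.70389471]), array([[ 0.88693839, -0.18872761, -0.42160896]]))
top (array([0.38521118, 0.0186713 , 1.62483156]), array([[ 0.09374247,  0.02263367, -0.99534438]]))
{'time_s': 0.1, 'joints': array([-5.54563350e+01,  2.05863884e+01,  6.38351714e-01, -1.72430135e-02,
       -7.01374146e+01, -1.65076181e+01]), 'qd': array([-0.07199286, -0.11747617,  0.06441853,  0.03534773,  0.04569048,
       -0.03327061]), 'joint_torque': array([-9.51499460e-04, -5.84161341e+01,  2.93752170e+01,  7.01552957e+00,
        1.01619391e-02, -6.67750646e-05]), 'tcp_pos': array([ 0.20883648, -0.64143542,  0.24472346]), 'eef_rot': array([ 1.79913465e+02, -8.74020771e-03, -1.61969817e+02]), 'contact_force': array([0.03380494, 1.91752071, 0.06965137]), 'moment': array([0.01310464, 0.03059427, 0.02503327]), 'gripper_force': 0.0, 'gripper_width': 0.08782843432842556}
```

View pics/side0.png

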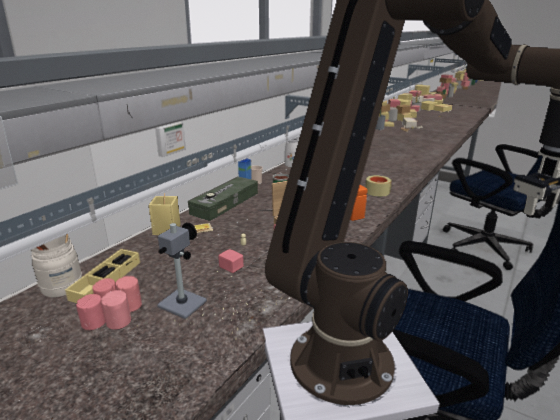

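View pics/top0.png

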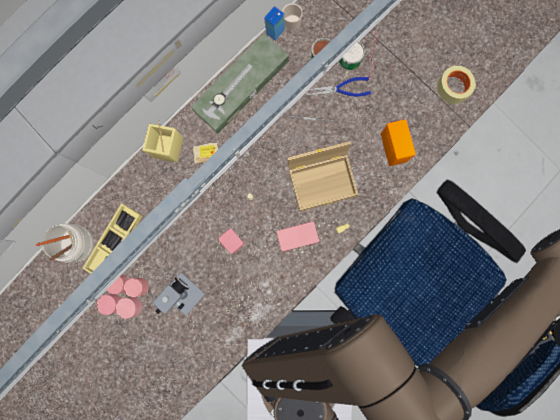

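The top view shows the camera at (175,290), a small pink block at (231,241), a pink arch seen from above at (298,236), an orange look-alike at (398,142), the box at (325,180) with its lid up towards (320,155), the figure at (250,196) and the wax bit at (343,229). The pink cylinders at (122,298) are round, so they are neither block nor arch. Next I'll take an enlarged crop to confirm and measure.

```bash
python3 - <<'E'
from h import *
im=cv2.imread("pics/top0.png")
cv2.imwrite("pics/crop1.png",cv2.resize(im[130:325,150:410],None,fx=3,fy=3,interpolation=cv2.INTER_CUBIC))
s=cv2.imread("pics/side0.png"); cv2.imwrite("pics/crop2.png",cv2.resize(s[180:330,60:260],None,fx=4,fy=4,interpolation=cv2.INTER_CUBIC))
hsv=cv2.cvtColor(im,cv2.COLOR_BGR2HSV)
def rep(nm,m,z):
    cs,_=cv2.findContours(m,cv2.RETR_EXTERNAL,cv2.CHAIN_APPROX_NONE)
    for c in cs:
        if cv2.contourArea(c)<15: continue
        rc=cv2.minAreaRect(c); b=cv2.boxPoints(rc); P=plane("top",b,z)[:,:2]
        M=cv2.moments(c); e=np.diff(np.r_[P,P[:1]],axis=0)
        print(nm,"px",np.round(rc[0]),"area",cv2.contourArea(c),"ctr",P.mean(0).round(4),"sides",np.linalg.norm(e,axis=1)[:2].round(4),"dir",np.degrees(np.arctan2(e[:2,1],e[:2,0])).round(1))
        print("   approx",cv2.approxPolyDP(c,3,True)[:,0].tolist())
h,S,v=cv2.split(hsv)
pink=(((h>170)|(h<6))&(S>70)&(v>120)).astype(np.uint8)*255
pink[:200]=0
rep("pink z.047",pink,.047); rep("pink z.125",pink,.125)
org=((h>6)&(h<15)&(S>200)&(v>150)).astype(np.uint8)*255; rep("orange",org,.125)
w=((h>12)&(h<32)&(S>60)&(v>120)).astype(np.uint8)*255; w[:, :235]=0; w[:135]=0; w[250:]=0
rep("wood/wax z0.058",w,.058); rep("z0.017",w,.017)
E
```

```text
pink z.047 px [122. 295.] area 1025.0 ctr [0.2773 0.5308] sides [0.1206 0.1593] dir [ -1.3 -91. ]
   approx [[146, 280], [121, 275], [107, 289], [111, 293], [97, 300], [99, 311], [115, 312], [120, 299], [116, 294], [125, 291], [131, 295], [124, 298], [135, 304], [135, 315], [141, 306], [136, 297], [148, 289]]
pink z.047 px [231. 241.] area 350.0 ctr [0.4413 0.2017] sides [0.0538 0.0659] dir [ -50.6 -140.4]
   approx [[228, 229], [218, 239], [233, 253], [243, 242]]
pink z.125 px [122. 295.] area 1025.0 ctr [0.2826 0.5055] sides [0.1147 0.1514] dir [ -1.3 -91. ]
   approx [[146, 280], [121, 275], [107, 289], [111, 293], [97, 300], [99, 311], [115, 312], [120, 299], [116, 294], [125, 291], [131, 295], [124, 298], [135, 304], [135, 315], [141, 306], [136, 297], [148, 289]]
pink z.125 px [231. 241.] area 350.0 ctr [0.4385 0.1927] sides [0.0511 0.0626] dir [ -50.6 -140.4]
   approx [[228, 229], [218, 239], [233, 253], [243, 242]]
wood/wax z0.058 px [343. 228.] area 69.5 ctr [ 0.4806 -0.1302] sides [0.0411 0.0198] dir [ -63.7 -153.9]
   approx [[349, 225], [338, 226], [336, 230], [339, 233]]
wood/wax z0.058 px [324. 176.] area 3294.5 ctr [ 0.6349 -0.0771] sides [0.2012 0.1698] dir [ -75.3 -166.5]
   approx [[348, 141], [287, 158], [300, 211], [357, 195], [345, 155]]
wood/wax z0.058 px [399. 147.] area 739.0 ctr [ 0.7235 -0.3034] sides [0.089  0.0979] dir [ -73.6 -166. ]
   approx [[382, 135], [390, 165], [415, 154], [410, 135]]
z0.017 px [343. 228.] area 69.5 ctr [ 0.4831 -0.1341] sides [0.0422 0.0203] dir [ -63.7 -153.9]
   approx [[349, 225], [338, 226], [336, 230], [339, 233]]
z0.017 px [324. 176.] area 3294.5 ctr [ 0.6415 -0.0796] sides [0.2065 0.1742] dir [ -75.3 -166.5]
   approx [[348, 141], [287, 158], [300, 211], [357, 195], [345, 155]]
z0.017 px [399. 147.] area 739.0 ctr [ 0.7323 -0.3118] sides [0.0913 0.1004] dir [ -73.6 -166. ]
   approx [[382, 135], [390, 165], [415, 154], [410, 135]]
```

View pics/crop1.png

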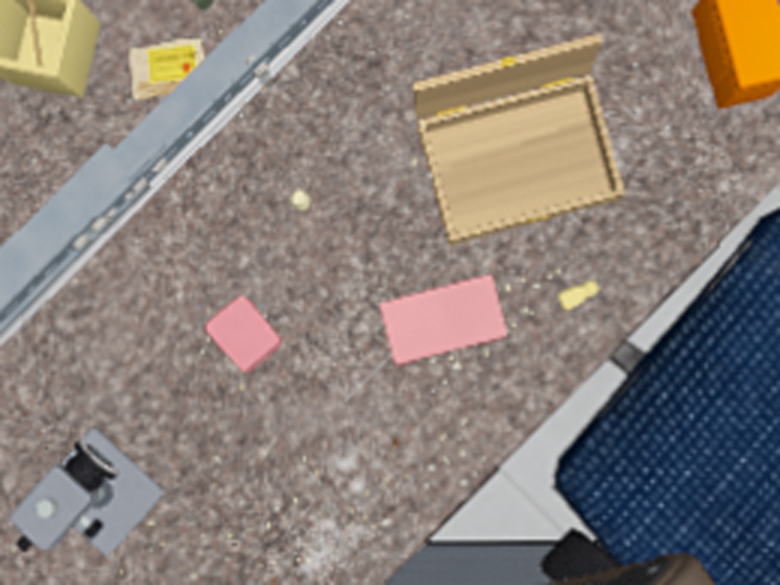

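View pics/crop2.png

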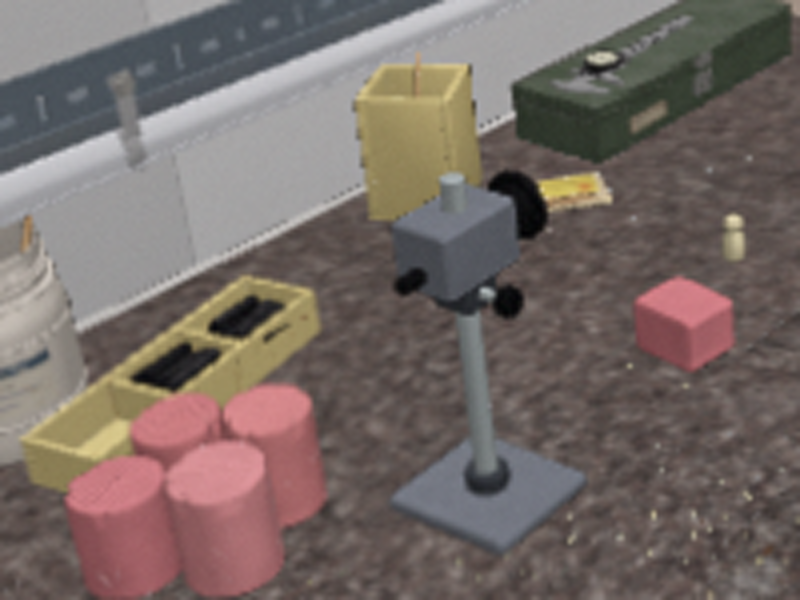

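The crops confirm the items. The block is at crop1 (243,333), about 53×63 mm, ahead of the lens. The pink arch's top is at crop1 (444,320), the only pink 60×110 top; the orange one at crop1 (740,50) is the look-alike. The lens is at crop1 (95,458), and in crop2 at (522,205) with the post foot at (487,475). The side view of the arch is blocked by the arm.

```bash
python3 - <<'E'
from h import *
im=cv2.imread("pics/top0.png"); h,S,v=cv2.split(cv2.cvtColor(im,cv2.COLOR_BGR2HSV))
m=(((h>168)|(h<8))&(S>55)&(v>150)).astype(np.uint8)*255; m[:,:265]=0;m[:,330:]=0;m[:210]=0;m[260:]=0
c=max(cv2.findContours(m,0,1)[0],key=cv2.contourArea); rc=cv2.minAreaRect(c);P=plane("top",cv2.boxPoints(rc),.125)[:,:2]
e=np.diff(P,axis=0);print("arch px",rc,"ctr",P.mean(0),np.linalg.norm(e,axis=1),np.degrees(np.arctan2(e[:,1],e[:,0])))
t=lambda x,y:[x/3+150-1/3,y/3+130-1/3]
s=lambda x,y:[x/4+60-.375,y/4+180-.375]
B=plane("top",[t(452,241),t(622,192),t(590,80),t(424,120)],.058)[:,:2]
e=np.diff(np.r_[B,B[:1]],axis=0);print("box",B,B.mean(0),np.linalg.norm(e,axis=1),np.degrees(np.arctan2(e[:,1],e[:,0])))
print("figure",plane("top",t(300,200),.03),"wax",plane("top",t(578,295),.01))
print("post top",plane("top",t(45,507),.245),"post base side",plane("side",s(487,470),.005))
F=plane("top",[t(95,430),t(163,492),t(107,555)],.005)[:,:2];e=np.diff(F,axis=0);print("foot",F,np.linalg.norm(e,axis=1),np.degrees(np.arctan2(e[:,1],e[:,0])),"ctr",(F[0]+F[2])/2)
F=plane("side",[s(392,500),s(500,550),s(585,480),s(480,437)],.008)[:,:2];e=np.diff(F,axis=0);print("footside",F,np.linalg.norm(e,axis=1),np.degrees(np.arctan2(e[:,1],e[:,0])),F.mean(0))
H=plane("top",[t(48,467),t(90,490),t(52,548),t(12,517)],.223)[:,:2];e=np.diff(np.r_[H,H[:1]],axis=0);print("housing",H,np.linalg.norm(e,axis=1),np.degrees(np.arctan2(e[:,1],e[:,0])))
# lens centre, triangulate
o1,d1=rays("top",t(95,460));o2,d2=rays("side",s(527,205))
A=np.c_[d1[0],-d2[0]];k=np.linalg.lstsq(A,o2-o1,rcond=None)[0];print("lens",o1+k[0]*d1[0],o2+k[1]*d2[0])
print("lens plane .2",plane("top",t(97,458),.2),plane("side",s(525,205),.2))
E
```

```text
arch px ((297.2353210449219, 235.94122314453125), (22.313276290893555, 39.775840759277344), 75.96376037597656) ctr [0.45293714 0.00410611] [0.11240487 0.06298671 0.11203419] [ -76.01286753 -166.25743203  103.96654086]
box [[ 0.53267635 -0.00586692]
 [ 0.58111832 -0.17448662]
 [ 0.69384558 -0.14430826]
 [ 0.65359319  0.02153084]] [ 0.61530836 -0.07578274] [0.1754401  0.1166969  0.17065421 0.12398193] [ -73.9714169    14.98728487  103.64297352 -167.23329035]
figure [[0.57710571 0.1467831  0.03      ]] wax [[ 0.48199243 -0.13423301  0.01      ]]
post top [[0.28286105 0.35142747 0.245     ]] post base side [[0.30801558 0.35629729 0.005     ]]
foot [[0.34427932 0.35789981]
 [0.2819042  0.28715025]
 [0.21713166 0.34453033]] [0.09431944 0.08653298] [-131.40045183  138.46321256] ctr [0.28070549 0.35121507]
footside [[0.28218048 0.41848228]
 [0.21649075 0.34735644]
 [0.27993834 0.29025757]
 [0.34385344 0.36107545]] [0.09681956 0.08535736 0.09539555] [-132.72465936  -41.98523651   47.93287696] [0.28061575 0.35429293]
housing [[0.31663437 0.35432686]
 [0.29681587 0.31626593]
 [0.24509011 0.35016417]
 [0.2718766  0.38663022]] [0.04291163 0.06184372 0.04524697 0.05519751] [-117.50620544  146.76134868   53.70049063  -35.81939228]
lens [0.32235644 0.31656554 0.20114446] [0.3220319  0.31238469 0.20028398]
lens plane .2 [[0.32411827 0.31499471 0.2       ]] [[0.32282886 0.31368193 0.2       ]]
```

```bash
python3 - <<'E'
from h import *
im=cv2.imread("pics/top0.png"); cv2.imwrite("pics/cam.png",cv2.resize(im[262:322,140:215],None,fx=10,fy=10,interpolation=cv2.INTER_CUBIC))
E
```

```text
(no output)
```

View pics/cam.png

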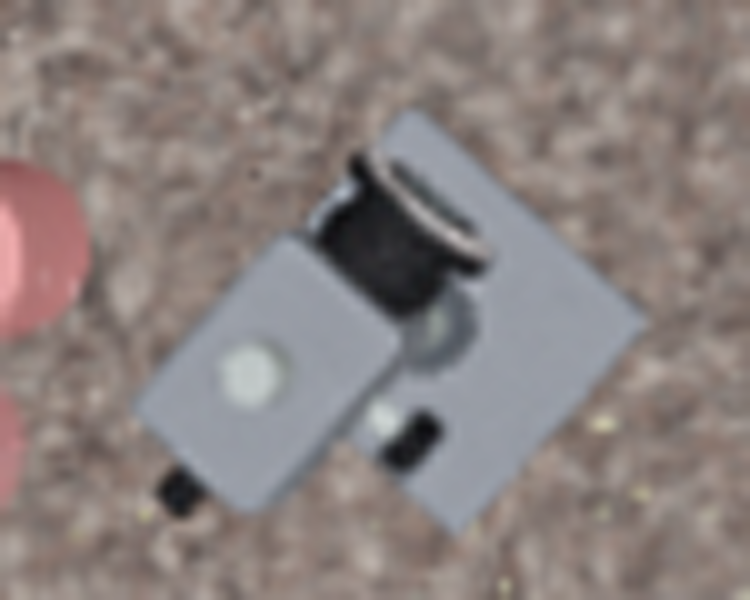

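The enlarged camera picture shows the post cap at (250,375), foot corners at (410,105), (648,320) and (460,535), housing top corners at (290,235), (400,340), (250,512) and (135,410), and the lens rim from (375,160) to (488,258).

```bash
python3 - <<'E'
from h import *
t=lambda *p:[[x/10+140-.45,y/10+262-.45] for x,y in p]
def q(n,pp,z):
    P=plane("top",t(*pp),z)[:,:2];e=np.diff(P,axis=0);print(n,P.round(4).tolist(),np.linalg.norm(e,axis=1).round(4),(np.degrees(np.arctan2(e[:,1],e[:,0]))).round(1),"ctr",((P[0]+P[2])/2 if len(P)>2 else P.mean(0)).round(4))
q("foot",[(410,105),(648,320),(460,535)],.008)
q("housing",[(290,235),(400,340),(250,512),(135,410),(290,235)],.223)
q("rim",[(375,160),(488,258)],.2)
q("post",[(250,375),(250,375)],.245); q("ring",[(432,328),(432,328)],.012)
E
```

```text
foot [[0.3472, 0.3597], [0.2825, 0.2856], [0.2163, 0.3433]] [0.0985 0.0878] [-131.1  138.9] ctr [0.2818 0.3515]
housing [[0.3175, 0.3465], [0.2901, 0.3165], [0.2439, 0.3568], [0.2704, 0.3883], [0.3175, 0.3465]] [0.0406 0.0613 0.0412 0.063 ] [-132.4  138.9   49.9  -41.6] ctr [0.2807 0.3517]
rim [[0.3368, 0.3287], [0.3108, 0.2975]] [0.0406] [-129.8] ctr [0.3238 0.3131]
post [[0.2819, 0.3517], [0.2819, 0.3517]] [0.] [0.] ctr [0.2819 0.3517]
ring [[0.2795, 0.3515], [0.2795, 0.3515]] [0.] [0.] ctr [0.2795 0.3515]
```

Call:
{"api": "jog_arm", "payload": {
  "deltas": [
    [[1,4.2,4.2,0,0],[1,4.2,4.2,0,0],[1,4.2,4.2,0,0],[1,4.2,4.2,0,0],[1,4.2,4.2,0,0],[1,4.2,4.2,0,0],[1,4.2,4.2,0,0],[1,0,4,0,0]]
  ],
  "force": 25
}}

```text
time_s: 1.1
tcp_pos: [0.5051, -0.3058, 0.2444]
eef_rot: [180.0, -0.1, -161.9]
contact_force: [-0.6, 0.8, -0.2]
gripper_width: 0.0876
gripper_force: 0.0
```

Call:
{"api": "jog_arm", "payload": {
  "deltas": [
    [[1,-0.7,5.5,0,0.07],[1,-0.7,5.5,0,0.07],[1,-0.7,5.5,0,0.07],[1,-0.7,5.5,0,0.07],[1,-0.7,5.5,0,0.07],[1,-0.7,5.5,0,0.03],[1,-0.7,5.5,0,0],[1,-0.7,5.5,0,0]]
  ]
}}

```text
time_s: 2.1
tcp_pos: [0.4462, 0.1339, 0.2456]
eef_rot: [180.0, 0.0, -140.2]
contact_force: [1.7, -0.1, 0.7]
gripper_width: 0.0877
gripper_force: 0.0
```

Call:
{"api": "jog_arm", "payload": {
  "deltas": [
    [[1,-0.3,4,0,0],[1,0,3,0,0],[1,0,0,0,0],[1,0,0,0,0]]
  ]
}}

```text
time_s: 2.6
tcp_pos: [0.4437, 0.2019, 0.2452]
eef_rot: [-180.0, -0.1, -140.2]
contact_force: [0.6, 0.1, -0.5]
gripper_width: 0.0876
gripper_force: 0.0
```

```bash
python3 - <<'E'
from h import *
x=.4529,.0041
s=r.capture("side"); print(proj("side",[[*x,0],[*x,.125],[.617,-.075,.05]]))
cv2.imwrite("pics/side1.png",s); st=r.get_state(); print(st["tcp_pos"],st["eef_rot"],st["joints"],st["time_s"])
c=r.camera_info("side");u,v=proj("side",[*x,.06])[0].astype(int);print(u,v)
E
```

```text
[[293.16026917 258.72467226]
 [294.01788956 224.17924771]
 [304.33450202 220.57620731]]
[0.4437476  0.20159075 0.24534115] [ 1.79998339e+02 -3.62917968e-02 -1.40208644e+02] [ 4.76005275e+01  2.65674220e+00 -2.22646628e+01 -7.24973209e-03
 -6.51143247e+01 -9.78061192e+01] 2.65
293 242
```

View pics/side1.png

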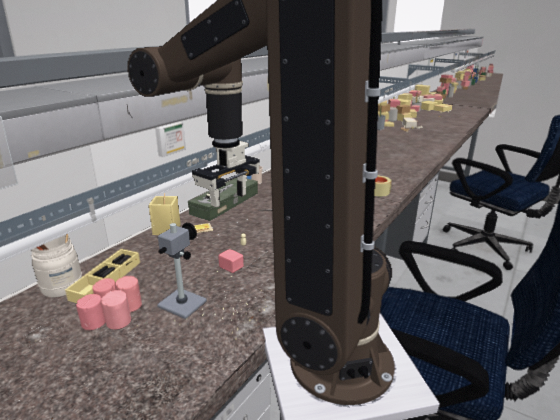

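The arm still hides the arch. The block at (231,261) is undisturbed and the gripper is above it, so I'm going down now.

Call:
{"api": "jog_arm", "payload": {
  "deltas": [
    [[1,-0.2,0.1,-5,0],[1,0,0,-5,0],[1,0,0,-5,0],[1,0,0,-4,0],[1,0,0,-2,0],[1,0,0,-1,0],[1,0,0,0,0]]
  ]
}}

```text
time_s: 3.52
tcp_pos: [0.442, 0.2027, 0.0255]
eef_rot: [-180.0, -0.0, -140.2]
contact_force: [-0.2, -0.6, -0.3]
gripper_width: 0.0876
gripper_force: 0.0
```

Call:
{"api": "jog_arm", "payload": {
  "deltas": [
    [[-0.3,0,0,0,0],[-0.3,0,0,0,0],[-0.3,0,0,0,0],[-0.3,0,0,0,0],[-0.3,0,0,0,0],[-0.3,0,0,0,0]]
  ]
}}

```text
time_s: 4.28
tcp_pos: [0.442, 0.2033, 0.0258]
eef_rot: [180.0, 0.0, -140.2]
contact_force: [-2.1, -0.2, 5.9]
gripper_width: 0.0512
gripper_force: 24.9
```

Call:
{"api": "jog_arm", "payload": {
  "deltas": [
    [[-0.3,0,0,3,0],[-0.3,0,0,5,0],[-0.3,0,0,6,0],[-0.3,0,0,6,0],[-0.3,2,-3,0,-0.1],[-0.3,2.5,-4,0,-0.1],[-0.3,2.5,-4,0,-0.1],[-0.3,2.5,-4,0,-0.14]]
  ]
}}

```text
time_s: 5.28
tcp_pos: [0.5371, 0.0518, 0.225]
eef_rot: [180.0, -0.1, -165.6]
contact_force: [1.5, 1.2, -1.1]
gripper_width: 0.0509
gripper_force: 24.9
```

Call:
{"api": "jog_arm", "payload": {
  "deltas": [
    [[-0.3,2.5,-4,0,0],[-0.3,2.5,-4,0,0],[-0.3,1.5,-3,0,0],[-0.3,0.9,-2,0,0],[-0.3,0,0,0,0],[-0.3,0,0,0,0]]
  ]
}}

```text
time_s: 6.02
tcp_pos: [0.6105, -0.0764, 0.2252]
eef_rot: [180.0, -0.0, -165.4]
contact_force: [0.2, -0.0, -0.6]
gripper_width: 0.0513
gripper_force: 24.9
```

```bash
python3 - <<'E'
from h import *
a=r.capture("side");b=r.capture("top")
cv2.imwrite("pics/s2.png",a);
k=cv2.resize(a[180:300,230:390],None,fx=2.5,fy=2.5);b2=cv2.resize(b[120:270,230:400],None,fx=2.35,fy=2.35)
H=max(k.shape[0],b2.shape[0]);p=lambda i:cv2.copyMakeBorder(i,0,H-i.shape[0],0,0,0)
cv2.imwrite("pics/m2.png",np.hstack([p(k),p(b2)])); print(r.get_state()["tcp_pos"],r.get_state()["joints"])
E
```

```text
[ 0.61065447 -0.07596682  0.22563387] [ 1.10625945e+01  1.57470937e+01 -8.86928155e+00 -1.25704170e-02
 -6.53816465e+01 -8.64029972e+01]
```

View pics/m2.png

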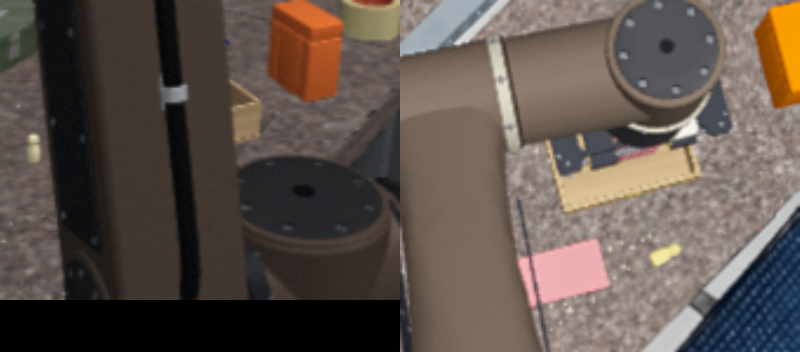

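The block hangs over the box, and the orange look-alike and wax bit are untouched. The arch front is still hidden. Lowering the block into the box.

Call:
{"api": "jog_arm", "payload": {
  "deltas": [
    [[-0.3,0,0,-5,0],[-0.3,0,0,-5,0],[-0.3,0,0,-4,0],[-0.3,0,0,-3,0],[-0.3,0,0,-1.5,0],[-0.3,0,0,-0.6,0],[-0.3,0,0,0,0],[-0.3,0,0,0,0]]
  ]
}}

```text
time_s: 7.12
tcp_pos: [0.6118, -0.0767, 0.0358]
eef_rot: [-180.0, 0.1, -165.4]
contact_force: [-0.1, 0.3, -3.0]
gripper_width: 0.0511
gripper_force: 24.9
```

Call:
{"api": "jog_arm", "payload": {
  "deltas": [
    [[0.7,0,0,0,0],[0.7,0,0,0,0],[0.7,0,0,0,0],[0.7,0,0,0,0]]
  ]
}}

```text
time_s: 7.62
tcp_pos: [0.611, -0.0768, 0.0347]
eef_rot: [-180.0, 0.0, -165.4]
contact_force: [-0.0, 0.0, 0.2]
gripper_width: 0.0741
gripper_force: 0.0
```

Call:
{"api": "jog_arm", "payload": {
  "deltas": [
    [[0.7,0,0,3,0],[0.7,0,0,6,0],[0.7,0,0,6,0],[0.7,0,0,6,0],[0.7,0,0,1,0],[0.7,0,0,0,0]]
  ]
}}

```text
time_s: 8.38
tcp_pos: [0.6111, -0.0767, 0.2552]
eef_rot: [180.0, 0.1, -165.4]
contact_force: [-0.2, 0.3, -0.8]
gripper_width: 0.0743
gripper_force: 0.0
```

```bash
python3 - <<'E'
from h import *
# near edge (white) of rail in top: two points; plane through cam & line; intersect with side ray on white tube edge
o1,d=rays("top",[[9,352],[267,124]]); n=np.cross(d[0],d[1])
o2,e=rays("side",[[20,268],[130,216],[80,238],[250,165]])
for q in e: k=n@(o1-o2)/(n@q); print((o2+k*q).round(3))
print(proj("top",[[.7225,-.048,.2],[.745,-.14,.2],[.7,.05,.2]]))
E
```

```text
[0.224 0.698 0.194]
[0.413 0.475 0.215]
[0.319 0.585 0.209]
[0.738 0.099 0.228]
[[316.23869237 136.02839353]
 [349.64005364 128.04036473]
 [280.42517863 144.17548547]]
```

The near rail lies about 100 mm beyond the planned spot behind the lid, so there is room. I'll go over the lid with the fingers shut and come down behind it.

Call:
{"api": "jog_arm", "payload": {
  "deltas": [
    [[-1,0,0,0,0],[-1,4,0,0,0],[-1,4,0,0,0],[-1,3.4,-0.1,0,0],[-1,0,0,0,0],[-1,0,0,-4,0],[-1,0,0,-4,0],[-1,0,0,-1,0]]
  ]
}}

```text
time_s: 9.38
tcp_pos: [0.7223, -0.0779, 0.1603]
eef_rot: [179.9, -0.4, -165.4]
contact_force: [0.5, -0.3, 0.8]
gripper_width: 0.002
gripper_force: 0.0
```

Call:
{"api": "jog_arm", "payload": {
  "deltas": [
    [[-1,0,0,0,0],[-1,-1.5,-0.4,0,0],[-1,-1.5,-0.4,0,0],[-1,-1.5,-0.4,0,0],[-1,-1.5,-0.4,0,0],[-1,-1.5,-0.4,0,0]]
  ]
}}

```text
time_s: 10.12
tcp_pos: [0.6488, -0.0982, 0.1649]
eef_rot: [-180.0, 0.0, -165.4]
contact_force: [0.6, 0.1, 0.4]
gripper_width: 0.0004
gripper_force: 0.0
```

Call:
{"api": "jog_arm", "payload": {
  "deltas": [
    [[-1,-1,-0.2,0,0],[-1,0,0,0,0],[-1,0,0,0,0],[-1,0,0,3,0],[-1,0,0,3,0],[-1,0,0,3,0]]
  ]
}}

```text
time_s: 10.88
tcp_pos: [0.6404, -0.0997, 0.2552]
eef_rot: [-180.0, -0.0, -165.4]
contact_force: [0.3, 0.5, 0.8]
gripper_width: 0.0006
gripper_force: 0.0
```

Call:
{"api": "jog_arm", "payload": {
  "deltas": [
    [[1,-2.3,1.3,0,0.17],[1,-2.3,1.3,0,0.17],[1,-2.3,1.3,0,0.17],[1,-2.3,1.3,0,0.17],[1,-2.3,1.3,0,0.17],[1,-2.3,1.3,0,0.17],[1,-2.3,1.3,0,0.17],[1,-2.5,1.3,0,0.17]]
  ]
}}

```text
time_s: 11.88
tcp_pos: [0.4538, 0.0048, 0.2545]
eef_rot: [-180.0, -0.0, -87.2]
contact_force: [-0.1, 0.8, 0.7]
gripper_width: 0.075
gripper_force: 0.0
```

Call:
{"api": "jog_arm", "payload": {
  "deltas": [
    [[1,0,0,0,0.17],[1,0,0,0,0.03],[1,0,0,0,0],[1,0,0,0,0]]
  ]
}}

```text
time_s: 12.38
tcp_pos: [0.4542, 0.0041, 0.2544]
eef_rot: [180.0, -0.0, -76.2]
contact_force: [-0.5, 0.4, 0.4]
gripper_width: 0.0873
gripper_force: 0.0
```

```bash
python3 - <<'E'
from h import *
b=r.capture("top");im=cv2.imread("pics/top0.png")
a=cv2.resize(b[120:270,220:400],None,fx=2.2,fy=2.2);
k=cv2.resize(im[215:257,270:326],None,fx=7,fy=7,interpolation=cv2.INTER_NEAREST)
H=max(k.shape[0],a.shape[0]);p=lambda i:cv2.copyMakeBorder(i,0,H-i.shape[0],0,0,0)
cv2.imwrite("pics/m3.png",np.hstack([p(a),p(k)])); st=r.get_state();print(st["tcp_pos"],st["eef_rot"],st["joints"])
E
```

```text
[0.45416163 0.00406651 0.25435496] [ 1.79969795e+02 -6.39881484e-03 -7.61416191e+01] [ 2.54930211e+01 -1.17908177e+00 -2.49512190e+01  1.92088592e-04
 -6.62587379e+01 -1.16347193e+01]
```

View pics/m3.png

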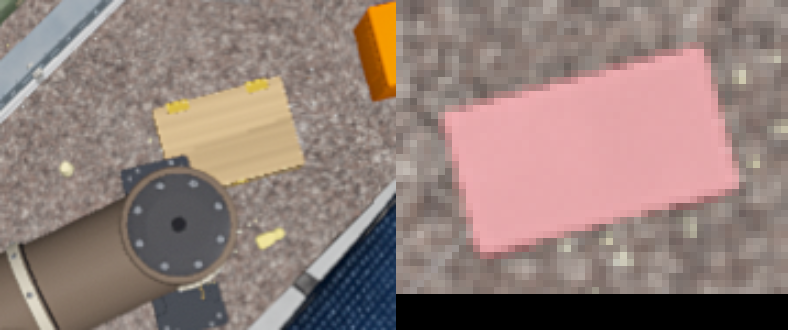

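The lid is shut (left panel, 230,130), and the figure, wax bit and orange arch are in place. The arch's top is at right panel (590,150); which way it faces isn't clear yet, so I'll read that after lifting it. Descending on the beam.

Call:
{"api": "jog_arm", "payload": {
  "deltas": [
    [[1,0,0,-5,0],[1,0,0,-5,0],[1,0,0,-3,0],[1,0,0,-1.2,0],[1,0,0,0,0]]
  ]
}}

```text
time_s: 13.05
tcp_pos: [0.4541, 0.0041, 0.1124]
eef_rot: [179.9, -0.0, -76.0]
contact_force: [0.1, -0.4, 1.0]
gripper_width: 0.0877
gripper_force: 0.0
```

Call:
{"api": "jog_arm", "payload": {
  "deltas": [
    [[-0.2,0,0,0,0],[-0.2,0,0,0,0],[-0.2,0,0,0,0],[-0.2,0,0,0,0],[-0.2,0,0,0,0],[-0.2,0,0,0,0]]
  ],
  "force": 40
}}

```text
time_s: 13.8
tcp_pos: [0.4544, 0.0044, 0.1131]
eef_rot: [-179.9, -0.0, -76.0]
contact_force: [-1.0, 0.9, 6.3]
gripper_width: 0.0597
gripper_force: 39.9
```

Call:
{"api": "jog_arm", "payload": {
  "deltas": [
    [[-0.2,0,0,3,0],[-0.2,0,0,5,0],[-0.2,0,0,6,0],[-0.2,0.5,3,0,0],[-0.2,0.5,5,0,0],[-0.2,0.6,5,0,0],[-0.2,0.6,4.5,0,0],[-0.2,0,0,0,0]]
  ]
}}

```text
time_s: 14.8
tcp_pos: [0.4756, 0.1816, 0.2512]
eef_rot: [179.9, -0.0, -75.9]
contact_force: [-0.3, -0.7, -4.4]
gripper_width: 0.0595
gripper_force: 39.9
```

```bash
python3 - <<'E'
from h import *
a=r.capture("side")
cv2.imwrite("pics/s4.png",cv2.resize(a[100:300,130:330],None,fx=3,fy=3,interpolation=cv2.INTER_CUBIC)); st=r.get_state();print(st["tcp_pos"],st["eef_rot"],st["gripper_width"],st["moment"],st["contact_force"])
E
```

```text
[0.47516773 0.18009226 0.25114734] [ 1.79835596e+02 -4.14169995e-02 -7.59158382e+01] 0.059659906422918754 [-0.05264471  0.16924615 -0.01340156] [-0.25527187 -0.23797622 -4.310601  ]
```

View pics/s4.png

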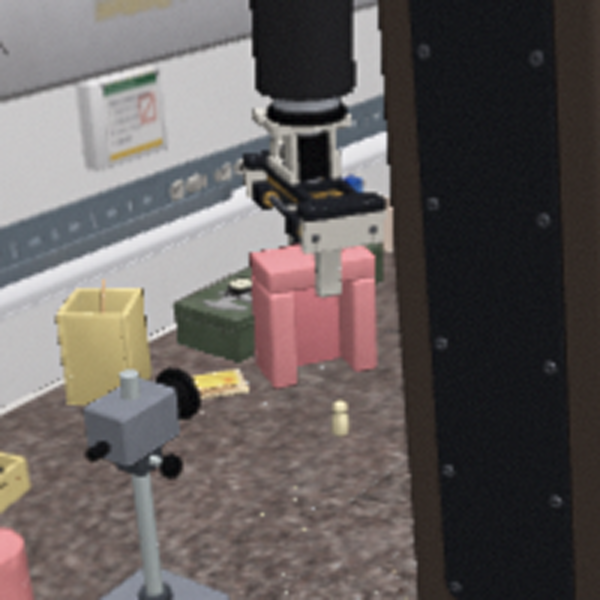

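The side view shows the hollow front of the arch (legs at crop (275,335) and (360,320), back wall at (318,320)) facing the robot. So arch x points along +14°, and it needs a turn of −55.5° to face the lens.

Call:
{"api": "jog_arm", "payload": {
  "deltas": [
    [[-0.2,0,0,0,-0.1],[-0.2,0,0,0,-0.15],[-0.2,0,0,0,-0.15],[-0.2,0,0,0,-0.15],[-0.2,0,0,0,-0.15],[-0.2,0,0,0,-0.15],[-0.2,0,0,0,-0.12],[-0.2,0,0,0,0]]
  ]
}}

```text
time_s: 15.85
tcp_pos: [0.4754, 0.1781, 0.2521]
eef_rot: [180.0, -0.1, -131.6]
contact_force: [0.2, -0.1, -3.8]
gripper_width: 0.0595
gripper_force: 39.9
```

Call:
{"api": "jog_arm", "payload": {
  "deltas": [
    [[-0.2,-1,0.9,0,0],[-0.2,-1.5,1.3,0,0],[-0.2,-1.2,1.1,-0.1,0],[-0.2,-0.7,0.6,0,0],[-0.2,0,0,0,0],[-0.2,0,0,0,0],[-0.2,0,0,0,0],[-0.2,0,0,0,0]]
  ]
}}

```text
time_s: 16.85
tcp_pos: [0.4322, 0.2179, 0.2515]
eef_rot: [180.0, -0.0, -131.6]
contact_force: [-0.5, -0.7, -4.3]
gripper_width: 0.0594
gripper_force: 39.9
```

```bash
python3 - <<'E'
from h import *
a=r.capture("side"); t=r.capture("top")
st=r.get_state();print(st["tcp_pos"],st["eef_rot"],st["gripper_width"],st["contact_force"])
th=np.radians(-41.5);c,s=np.cos(th),np.sin(th);R=np.array([[c,-s],[s,c]])
S=np.array([.4313,.2192]); a2=a.copy()
for x,y,z in [(x,y,z) for x in(-.03,.03) for y in(-.055,.055) for z in(.1375,.2625)]:
    p=proj("side",[*(S+R@[x,y]),z])[0]; cv2.circle(a2,tuple(int(round(q*8)) for q in p),8,(0,255,0),-1,shift=3)
p=cv2.resize(a2[180:290,150:290],None,fx=5,fy=5,interpolation=cv2.INTER_CUBIC);cv2.imwrite("pics/s5.png",p);cv2.imwrite("pics/s5raw.png",a);cv2.imwrite("pics/t5.png",t)
E
```

```text
[0.43211651 0.21799868 0.251465  ] [-1.79998621e+02 -1.23053361e-02 -1.31620082e+02] 0.05982521780105292 [-0.23096714 -0.45713434 -3.20748065]
```

View pics/s5.png

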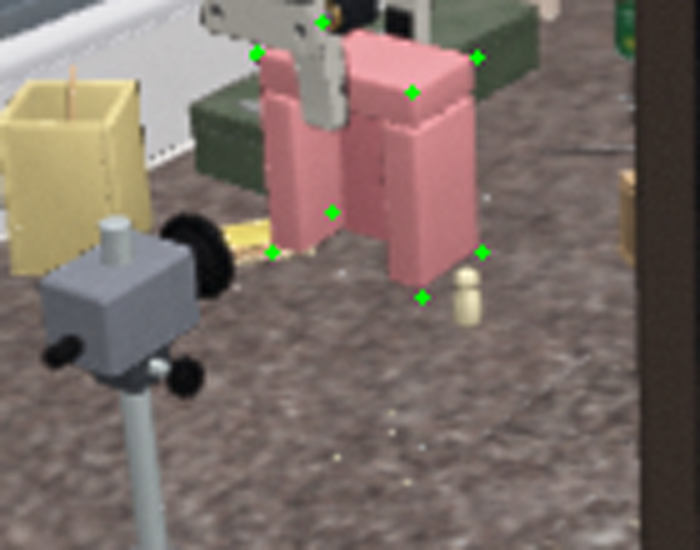

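The arch hangs upright with its hollow towards the lens. Its corners (for example (420,286) and (474,62)) fall within about 2 px of the predicted green marks. One small trim remains, then a settle and hand-in.

Call:
{"api": "jog_arm", "payload": {
  "deltas": [
    [[-0.2,-0.1,0.1,-0.1,0.002],[-0.2,0,0,0,0],[-0.2,0,0,0,0],[-0.2,0,0,0,0],[-0.2,0,0,0,0],[-0.2,0,0,0,0],[-0.2,0,0,0,0],[-0.2,0,0,0,0]]
  ]
}}

```text
time_s: 17.95
tcp_pos: [0.431, 0.2192, 0.2505]
eef_rot: [180.0, -0.0, -131.5]
contact_force: [0.4, -0.3, -3.7]
gripper_width: 0.0599
gripper_force: 39.9
```

```bash
python3 - <<'E'
from h import *
st=r.get_state();print(st["tcp_pos"],st["eef_rot"],st["gripper_width"]);print(r.close_job())
E
```

```text
[0.43095425 0.21918473 0.2505303 ] [ 1.79998378e+02 -3.22294353e-03 -1.31482807e+02] 0.059906092882638755
the job is handed in; nothing more can be done
None
```

The job is handed in at about 18 s: the block is in the box with the lid shut, and the arm is holding the pink arch upright in front of the camera, hollow side to the lens, within about 1 mm of the target I measured from the images (calibration good to about 2 mm); no verdict came back.

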